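# Run the sleeve under the dial gauge on the locked slide

## Task

Bring the steel sleeve under the dial gauge by its slide: with the fingertips press the round lock button on the carriage fully down and, keeping it down the whole way, push the carriage to its end stop without slamming it, then let the button spring up so that the carriage is locked there. The sleeve rides along in its nest: do not touch, grip or lift it, and leave the other things on the bench where they are.

Things in the scene. Friction and masses are not known exactly. Their poses are not given: they have to be found in the camera images.
- gauge_slide: Height-check slide bolted to the bench: grey base plate 140 x 370 x 14 mm with a rail along it (centre line at x = -20 mm), a carriage on the rail and, at its -y end, a 204 mm high column with a dial gauge over the rail. Origin: centre of the plate's underside, on the bench; z up. The carriage slides along this body's own -y axis, toward the gauge. Its +x side holds the column.
- button_top (a point): Centre of the top face of the lock button, a round black cap 33 mm across on the carriage's tail; it travels with the carriage. Top 70 mm above the bench when up, 62 mm when fully down; the collar round it, 39 mm across, is 55 mm high. Same axes as the slide. Behind it (+y) lies only the carriage's end and an end block 54 mm high.
- push_face (a point): Middle of the upright face that fingertips on the button can push: a steel push plate on the carriage, 46 mm wide, 8 mm thick, from 50 to 90 mm above the bench. The face is 22 mm from the button's centre toward the slide's -y and looks back at the button. This point is 76 mm above the bench. Same axes as the slide.
- lock_bar_mid (a point): Middle of the top of the toothed lock bar, a steel bar 8 mm wide, 164 mm long, on posts along the -x (robot) side of the rail, 34 to 43 mm from its centre line. Its top is 55 mm above the bench, screw heads at its ends 59 mm. Its teeth point down, 10 mm pitch.
- lock_button (a joint): Lock button: 0 = up (locked), 0.008 m = fully down. A spring pushes it up, with 2.4 N at the top and 5.6 N fully down. While it is up its pawl stands in the teeth of the lock bar; the pawl is clear of them once the button is more than 4.5 mm down. Let up on the way, it locks again in the next gap.
- carriage (a joint): Carriage (plate 60 x 182 mm, top 50 mm above the bench) on the rail: 0 = start, 0.120 m = at the end stop under the gauge; grows as it slides along the slide's -y. It starts at 0, locked. Unlocked, about 1.5 N moves it, more with speed. At 0.120 the pawl again faces a gap; the locked carriage has 1.5 mm of play.
- nest (a point): Centre of the floor of the nest on the carriage, 50 mm above the bench, 120 mm from the button's centre toward the slide's -y: a steel ring 60 mm across, 8 mm high, bore 48 mm, in which the sleeve stands. Same axes as the slide.
- sleeve_mid (a point): The loose steel sleeve that stands upright in the nest, 43 mm across, 42 mm high; this point is its centre, half-way up (21 mm above the nest floor). Two more such sleeves stand on the bench in front of the slide.
- plunger_tip (a point): Lower tip of the dial gauge's plunger, 96 mm above the bench; it is held up, 4 mm clear of the sleeve's top, and the sleeve stops centred under it. The gauge above it is 59 mm across, its dial centre 166 mm above the bench.
- steel_sleeve_2: A waiting steel sleeve, 43 mm across, 42 mm high, standing on the bench in front of the slide; origin at the centre of its underside. Leave it alone.
- steel_sleeve_3: Another waiting steel sleeve, same size; origin at the centre of its underside. Leave it alone.
- brass_bush_1: Flanged brass bush, 38 mm across, 34 mm high, standing in front of the slide; origin at the centre of its underside. Leave it alone.
- gold_ring_1: Yellow spacer ring, 52 mm across, 7 mm thick, lying on the base plate behind the rail; origin at the centre of its underside. Leave it alone.
- plug_gauge: Plug gauge, 18 x 94 x 16 mm, lying in front of the slide; origin at the centre of its underside, long side along its y. Leave it alone.
- thread_locker: Small red bottle, 24 x 40 x 94 mm, standing at the back left; origin at the centre of its underside. Leave it alone.
- grease_tub: White tub with a blue lid, 68 mm across, 52 mm high, on the left beyond the vice; origin at the centre of its underside. Leave it alone.

How it is judged:
On the way, in this order (a step that is already met when the one before it is completed fails the run):
1. the lock button is pressed down with the fingers, the carriage still at its start (value of joint lock_button above 0.0055 m and value of joint carriage below 0.006 m and contact force between the fingers and lock_button above 1 N), for 0.05 s.
2. the carriage is at its end stop with the button still held down (value of joint carriage above 0.117 m and value of joint lock_button above 0.0045 m and contact force between the fingers and lock_button above 1 N), for 0.1 s.
At the end, for the whole second after the job is handed in: The carriage is within 3 mm of its end stop, the lock button is up (within 1.5 mm) so that the carriage is locked, and the sleeve stands upright and at rest in its nest, centred under the gauge's plunger within 7 mm (value of joint carriage above 0.117 m and value of joint lock_button below 0.0015 m and velocity of joint carriage between -0.01 and 0.01 m/s and horizontal distance between sleeve_mid and plunger_tip below 0.007 m and horizontal distance between sleeve_mid and nest below 0.005 m and z of sleeve_mid in the frame of nest below 0.025 m and angle between sleeve_mid's own z axis and vertical below 0.1 rad and linear speed of steel_sleeve_1 below 0.02 m/s); the robot touches nothing.
It fails at once if the button is let up on the way (value of joint carriage between 0.006 and 0.114 m and value of joint lock_button below 0.003 m).
It fails at once if the carriage is slammed (faster than 0.35 m/s) (velocity of joint carriage above 0.35 m/s).
It fails at once if the fingers touch the sleeve (contact force between the fingers and steel_sleeve_1 above 0.5 N).
It fails at once if the sleeve is lifted, tipped or taken out of its nest (z of sleeve_mid in the frame of nest above 0.029 m or horizontal distance between sleeve_mid and nest above 0.012 m or angle between sleeve_mid's own z axis and vertical above 0.25 rad).
It fails at once if another thing on the bench is moved more than 15 mm (distance of any of steel_sleeve_2, steel_sleeve_3, brass_bush_1, gold_ring_1, plug_gauge, thread_locker, grease_tub from where it was at the start of the episode above 0.015 m).
It also fails if it takes over 35 s, if anything falls off the work surface, if the arm or the gripper's body presses on something with over 40 N, if the wrist force passes 120 N, or if a joint passes its speed limit or range.

## Robot

A 6-joint arm with a two-finger parallel gripper is mounted at the origin on a cart in front of the work surface, level with it; the furniture and walls round the work are solid. World frame = base frame: x ahead of the robot, y to its left, z up, the work surface at z = 0. Lengths are in m, angles in rad, forces in N, time in s.
With the tool pointing down it reaches from about 0.35 to 1 m from the base axis. Payload 7.1 kg.
Tool frame: the origin (TCP) lies between the finger pads; the fingertips stand 22 mm ahead of it and the grasp point (between the pads) lies 3 mm ahead of it; z points along the fingers, y is the line along which they close (so a half turn about z gives the same grasp; the last joint's range is limited). The gripper opens to 85 mm and grips with 20 to 120 N. Pads are 22 mm wide; open, the fingers measure 114 mm over their backs; the gripper's body (76 mm by 85 mm) begins 54 mm behind the grasp point. The pads swing forward as they close: fully open they stand 13 mm farther back than shut.
Start: joints at [-1.311, 0.423, 1.63, -0, 1.089, -0.019], TCP at [0.172, -0.601, 0.253] pointing down, gripper open.
Joint ranges: [-3, 3], [-0.9, 2.11], [0.09, 2.58], [-1.31, 4.45], [0.11, 2.69], [-2.54, 2.54]. Speed limits (rad/s): [2.39, 2.39, 3.01, 3.14, 3.14, 3.14].

## Interface

Orientations are given as a rotation vector (axis times angle).
In Python, from rig import manip gives the robot as it stands. The module is installed in compiled form; this text tells all that it offers. Calls block until the motion is done:
- manip.move_to(position, orientation): joint-space move of the TCP to a pose.
- manip.servo_line(position, orientation=None, rate=0.15): straight line of the TCP; orientation=None keeps the orientation; rate is the mean speed in m/s.
- manip.set_joints(angles): joint-space move.
- manip.command_gripper(opening, f_grip=None): finger opening in m; f_grip is the grip in N (None keeps the last); returns when the fingers have stopped.
- manip.hold(seconds).
- manip.solve_ik(position, orientation): joint angles nearest the present ones, or None.
- manip.camera(name): name is "scene" or "top" or "wrist"; returns a dict with "image" (480x640x3 uint8, red, green, blue), "fx", "fy", "cx", "cy" (pixels), "k1" (the pictures are not rectified: a ray, as slopes to the right and down, at radius r is drawn at 1 + k1 r^2 times it, then the intrinsics apply), "cam_to_world" (4x4, takes a point from camera to world coordinates); the wrist camera has in their place "mount" (4x4, takes a point from camera to tool coordinates, whose origin is the TCP and whose axes are the flange's). Camera axes: x right, y down, z forward; pixel columns grow to the right and rows downward; lengths in m; the calibration is good to about 2 mm. A picture is of the moment at which its call begins: read the wrist's pose just before it. There is no depth.
A pose or a line that the arm cannot do raises manip.IKError and nothing moves.
- manip.sign_off(): hands the job in; it is judged then, once.
Readings, each from a call of its own:
- manip.get_time(): time.
- manip.get_joint_positions(): joint angles.
- manip.get_joint_vel(): joint speeds.
- manip.get_tau(): joint torques, N m.
- manip.get_position(): TCP position.
- manip.get_ee_rot(): TCP orientation.
- manip.get_contact_force(): force on the tool from outside, world axes, zero at the start.
- manip.get_torque(): the same for the moment, N m.
- manip.get_width(): finger opening in m.
- manip.get_grip_force(): force on a finger pad.
Only numpy, scipy, OpenCV 4.12 (cv2) and the standard library are available. Lean on these libraries where they do the work, as an engineer would, in place of code of your own. Each camera call takes 0.05 s, during which the arm holds its last target. There are 200 camera calls.

## Working session

There is one attempt and no reset: what is moved stays moved. The work goes in short steps, each a Python script; the robot and the scene stay as the last script left them, time stands still between calls to the robot, and variables do not carry over. Pictures are saved under pics/ and viewed, at most 10 in all, crops included, and the job is handed in when it is done.

```bash
mkdir -p pics
cat > h.py <<'E'
import numpy as np, cv2
from scipy.spatial.transform import Rotation as R
from rig import manip
def shot(n,f):
    c=manip.camera(n); cv2.imwrite('pics/'+f,c['image'][:,:,::-1]); return c
def ray(c,u,v,T):
    K=np.array([[c['fx'],0,c['cx']],[0,c['fy'],c['cy']],[0,0,1.]])
    p=cv2.undistortPoints(np.array([[[u,v]]],float),K,np.array([c['k1'],0,0,0.]))[0,0]
    return T[:3,3],T[:3,:3]@np.array([p[0],p[1],1])
def plane(c,u,v,z,T=None):
    T=np.array(c['cam_to_world']) if T is None else T
    o,d=ray(c,u,v,T); return o+d*(z-o[2])/d[2]
E
python3 - <<'E'
from h import *
import pickle
d={n:shot(n,n+'1.png') for n in('scene','top')}
pickle.dump(d,open('c.pkl','wb'))
for n in d: print(n,np.round(d[n]['cam_to_world'],3),d[n]['fx'],d[n]['k1'])
print(manip.get_time(),manip.get_ee_rot(),manip.get_position())
E
```

```text
scene [[-0.245  0.857 -0.453  0.972]
 [ 0.97   0.221 -0.105 -0.092]
 [ 0.01  -0.465 -0.885  0.97 ]
 [ 0.     0.     0.     1.   ]] 569.4277416117161 -0.17352158442608545
top [[ 0.009 -0.99   0.138  0.302]
 [-1.    -0.009  0.002 -0.194]
 [-0.    -0.138 -0.99   1.331]
 [ 0.     0.     0.     1.   ]] 618.8624703142146 -0.06083437909456649
0.1 [-3.10975521e+00 -4.36278232e-01  2.64548514e-04] [ 0.17189459 -0.60040916  0.25262606]
```

View pics/top1.png

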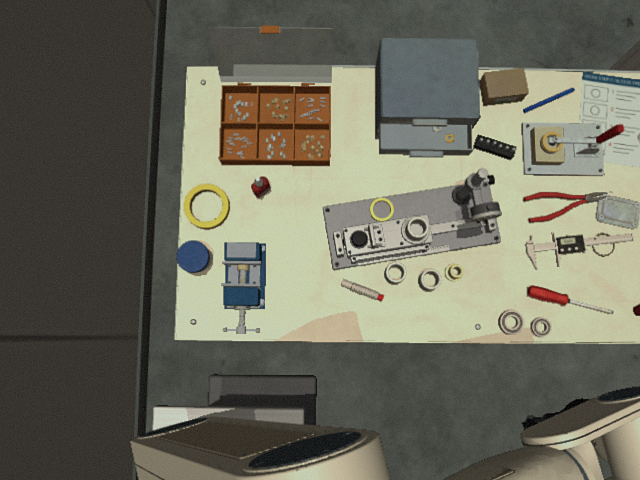

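View pics/scene1.png

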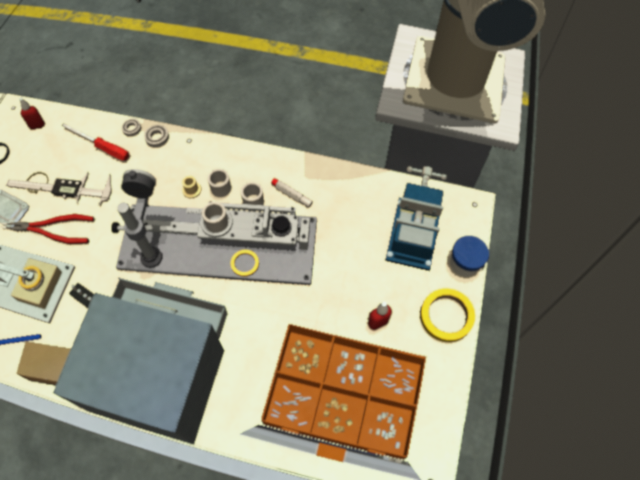

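The top view shows the black button at about (360,239), the nest and sleeve at (415,228), and the plate edge running from (333,270) to (500,239). In the scene view the button is at about (282,225). I'll refine these with masks.

Run:
```python
from h import *
import pickle
d=pickle.load(open('c.pkl','rb'))
def blob(n,u,v,r=14,th=55):
    g=d[n]['image'].max(axis=2)[v-r:v+r,u-r:u+r]
    k,l,s,c=cv2.connectedComponentsWithStats((g<th).astype(np.uint8))
    i=min(range(1,k),key=lambda i:np.hypot(*(c[i]-r))-s[i,4]/20); print(n,s[i],c[i]+[u-r,v-r]); return c[i]+[u-r,v-r]
rs=[]
for n,u,v in(('top',360,239),('scene',282,225)):
    b=blob(n,u,v); print(plane(d[n],*b,.070)); rs.append(ray(d[n],*b,np.array(d[n]['cam_to_world'])))
(o1,a),(o2,b)=rs; t=np.linalg.lstsq(np.c_[a,-b],o2-o1,rcond=None)[0]; print('tri',o1+a*t[0],o2+b*t[1])
P=[plane(d['top'],*q,.014) for q in((324,208),(333,270),(501,240))]
print(P); print('dir long',P[2]-P[1],'ang -y axis',np.degrees(np.arctan2(*(P[2]-P[1])[1::-1])), 'short',np.degrees(np.arctan2(*(P[0]-P[1])[1::-1])))
print('sleeve top',plane(d['top'],415,227,.092))
for n,(a,b,w,h) in {'top':(315,165,200,120),'scene':(110,165,215,125)}.items():
    cv2.imwrite(f'pics/{n}c.png',cv2.resize(d[n]['image'][b:b+h,a:a+w,::-1],None,fx=4 if n=='top' else 3.7,fy=4 if n=='top' else 3.7,interpolation=cv2.INTER_CUBIC))
```

```text
top [  5   6  16  16 198] [358.72222222 238.67676768]
[ 0.4997782  -0.27039489  0.07      ]
scene [  5   6  17  17 233] [280.70386266 225.06008584]
[ 0.51083294 -0.26908606  0.07      ]
tri [ 0.50233486 -0.27138474  0.05368159] [ 0.50251532 -0.2722743   0.05376382]
[array([ 0.57517772, -0.1984491 ,  0.014     ]), array([ 0.440266 , -0.2188426,  0.014    ]), array([ 0.50861873, -0.58198946,  0.014     ])]
dir long [ 0.06835273 -0.36314686  0.        ] ang -y axis -79.34031045849868 short 8.595857323980086
sleeve top [ 0.5214499 -0.3835816  0.092    ]
```

View pics/topc.png

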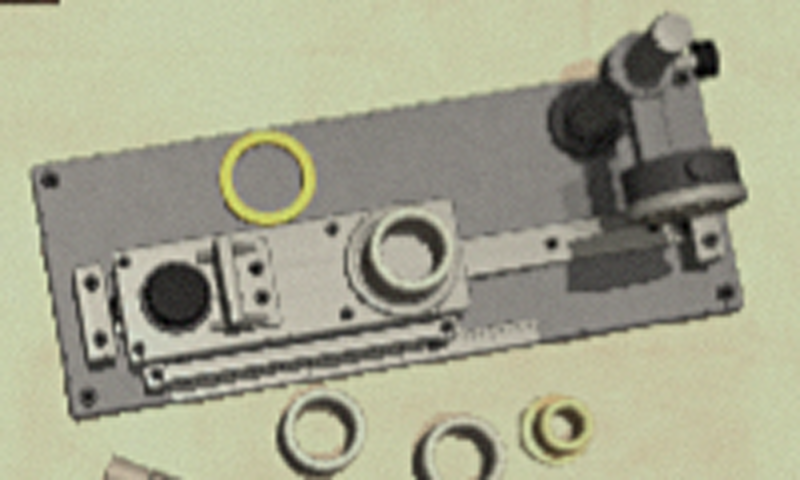

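```bash
cat >> h.py <<'E'
YAW=np.radians(10.3)
F=np.array([np.sin(YAW),-np.cos(YAW),0])   # slide's -y (travel)
def orient(s=1):
    x=s*F; z=np.array([0,0,-1.]); return R.from_matrix(np.c_[x,np.cross(z,x),z]).as_rotvec()
def tool():
    T=np.eye(4); T[:3,:3]=R.from_rotvec(manip.get_ee_rot()).as_matrix(); T[:3,3]=manip.get_position(); return T
E
python3 - <<'E'
from h import *
import pickle
p=np.array([.502,-.270,.25])-.05*F
q0=np.array(manip.get_joint_positions()); best=None
for s in(1,-1):
    q=manip.solve_ik(p,orient(s)); print(s,np.round(q,2) if q is not None else None)
    if q is not None and (best is None or abs(q-q0).max()<best[0]): best=(abs(q-q0).max(),s)
s=best[1]; print('s',s)
manip.command_gripper(0.0,20)
manip.move_to(p,orient(s))
T=tool(); c=shot('wrist','w1.png'); c['T']=T@np.array(c['mount']); c['s']=s; pickle.dump(c,open('w.pkl','wb'))
print(manip.get_time(),manip.get_position(),manip.get_width(),manip.get_contact_force(),np.round(c['T'],3),c['fx'])
E
```

```text
1 [-0.44  0.3   1.82 -0.    1.02  2.52]
-1 [-0.44  0.3   1.82 -0.    1.02 -0.62]
s -1
2.725 [ 0.49283757 -0.22171302  0.24999605] 0.0003739873828504961 [-1.42145069  0.03989295 -0.44068484] [[ 0.984  0.168  0.052  0.48 ]
 [ 0.176 -0.939 -0.296 -0.146]
 [-0.001  0.301 -0.954  0.37 ]
 [ 0.     0.     0.     1.   ]] 385.4314250927456
```

View pics/w1.png

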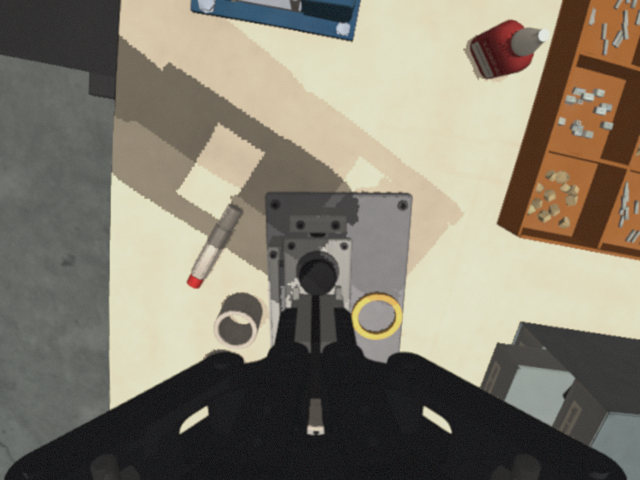

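The wrist view shows the black button at about (318,272), just ahead of the fingertips, and the plate's rear corners at (266,193) and (411,193). I'll crop in on the button.

Run:
```python
from h import *
import pickle
c=pickle.load(open('w.pkl','rb'))
im=c['image'][180:330,255:420,::-1]
im=cv2.convertScaleAbs(cv2.resize(im,None,fx=4,fy=4,interpolation=cv2.INTER_CUBIC),alpha=1.8)
cv2.imwrite('pics/w1c.png',im)
for q in((318,272),(318,274)): print(plane(c,*q,.07,c['T']))
a,b=plane(c,267,193,.014,c['T']),plane(c,411,193,.014,c['T']); print(a,b,np.degrees(np.arctan2(*(b-a)[1::-1])))
```

```text
[ 0.50324694 -0.26496004  0.07      ]
[ 0.50356867 -0.26673463  0.07      ]
[ 0.44669369 -0.21764944  0.014     ] [ 0.57912127 -0.19378356  0.014     ] 10.216091949234883
```

View pics/w1c.png

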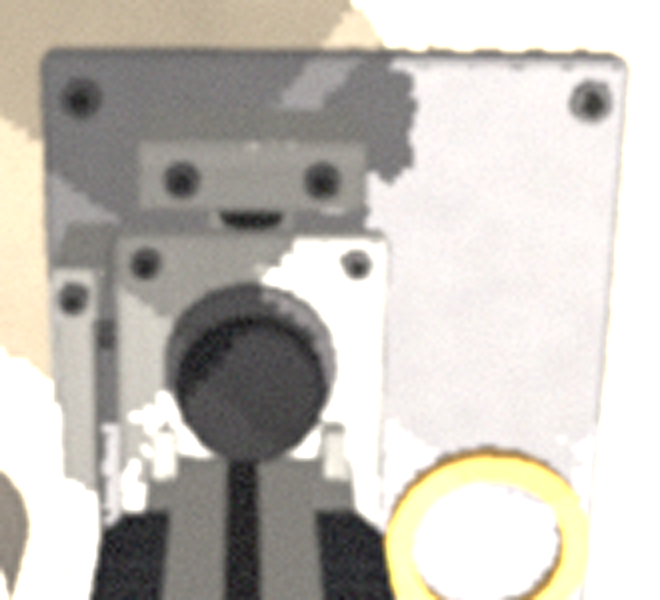

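Button top is centred at about (318.2,277.5), which gives roughly (0.504,-0.270), and the yaw is 10.2°. Next I press 6 mm ahead of its centre, leaving a gap to the push plate, with force feedback.

Run:
```python
from h import *
import pickle
o=orient(-1)
b=np.array([.5035,-.270,0])+.006*F
manip.move_to(b+[0,0,.16],o); manip.hold(.2)
f0=np.array(manip.get_contact_force())
manip.servo_line(b+[0,0,.105],rate=.1)
z=.105; log=[]
while z>.070:
    z-=.0015; manip.servo_line(b+[0,0,z],rate=.04)
    f=np.array(manip.get_contact_force())-f0; log.append((round(z,4),*np.round(f,1),round(float(manip.get_position()[2]),4)))
    if f[2]>9 or np.hypot(*f[:2])>8: break
print(*log,sep='\n'); print(f0,manip.get_time(),manip.get_position())
pickle.dump((f0,b,z),open('s.pkl','wb'))
c=shot('wrist','w2.png')
```

```text
(0.1035, np.float64(-0.3), np.float64(-1.5), np.float64(-0.7), 0.104)
(0.102, np.float64(0.3), np.float64(-0.8), np.float64(-0.5), 0.102)
(0.1005, np.float64(0.3), np.float64(-1.8), np.float64(-0.7), 0.1003)
(0.099, np.float64(-0.4), np.float64(-1.0), np.float64(-0.8), 0.0989)
(0.0975, np.float64(0.3), np.float64(-1.6), np.float64(-0.3), 0.0974)
(0.096, np.float64(-0.5), np.float64(-0.7), np.float64(-0.1), 0.0959)
(0.0945, np.float64(0.2), np.float64(-0.8), np.float64(-0.9), 0.0944)
(0.093, np.float64(0.1), np.float64(-1.7), np.float64(-0.1), 0.0929)
(0.0915, np.float64(-0.4), np.float64(-1.8), np.float64(1.2), 0.0916)
(0.09, np.float64(0.5), np.float64(-0.8), np.float64(2.5), 0.0901)
(0.0885, np.float64(-0.1), np.float64(-0.9), np.float64(2.9), 0.0885)
(0.087, np.float64(-0.3), np.float64(-1.3), np.float64(2.5), 0.087)
(0.0855, np.float64(1.3), np.float64(-1.5), np.float64(2.6), 0.0855)
(0.084, np.float64(0.4), np.float64(-0.3), np.float64(4.3), 0.0841)
(0.0825, np.float64(-2.8), np.float64(-2.1), np.float64(12.6), 0.0836)
[0.03302014 1.19185487 0.68220136] 7.875 [ 0.50488677 -0.27630384  0.08362276]
```

View pics/w2.png

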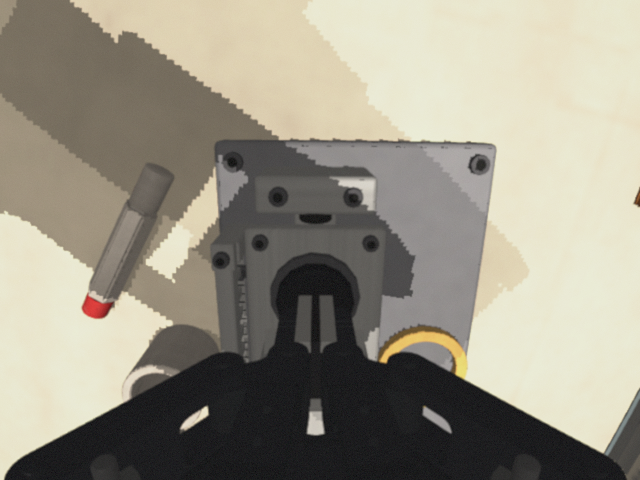

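The button went down 8 mm from first contact and hit its hard stop, with the fingertips centred on it. Now I push.

Run:
```python
from h import *
import pickle
f0,b,z=pickle.load(open('s.pkl','rb'))
rd=lambda:np.array(manip.get_contact_force())-f0
z=.0826; log=[]
def go(s,r):
    manip.servo_line(b+s*F+[0,0,z],rate=r); f=rd()
    log.append((round(s,4),round(float(f@F),1),np.round(f,1),np.round(manip.get_position(),4),round(float((np.array(manip.get_position())-b)@F),4))); return f
for s in(.01,.03,.06,.09,.11): 
    f=go(s,.06)
    if f@F<-15: break
n=0
while s<.135:
    s+=.0015; f=go(s,.03)
    if f@F<-9: 
        break
manip.hold(.3); print(*log,sep='\n'); print(rd(),rd()@F,manip.get_time(),s)
pickle.dump((f0,b,z,s),open('s2.pkl','wb'))
c=shot('top','t2.png')
cv2.imwrite('pics/t2c.png',cv2.resize(c['image'][165:285,315:515,::-1],None,fx=4,fy=4,interpolation=cv2.INTER_CUBIC))
```

```text
(0.01, 2.3, array([-2. , -2.7, 12. ]), array([ 0.5067, -0.2867,  0.0837]), 0.011)
(0.03, 1.8, array([-3.1, -2.4, 12.8]), array([ 0.5101, -0.3064,  0.0837]), 0.031)
(0.06, 2.4, array([-4.4, -3.2, 12. ]), array([ 0.5153, -0.3359,  0.0837]), 0.0609)
(0.09, 1.7, array([-4. , -2.5, 12.2]), array([ 0.5205, -0.3655,  0.0837]), 0.091)
(0.11, 2.4, array([-3.6, -3.1, 11.8]), array([ 0.524 , -0.3852,  0.0837]), 0.111)
(0.1115, 1.4, array([-4.1, -2.2, 10.8]), array([ 0.5242, -0.3863,  0.0837]), 0.1121)
(0.113, 0.2, array([-4.1, -0.9, 12.4]), array([ 0.5244, -0.3876,  0.0837]), 0.1135)
(0.1145, 1.4, array([-3.7, -2.1, 12.1]), array([ 0.5247, -0.3891,  0.0837]), 0.115)
(0.116, 1.8, array([-4.4, -2.6, 12.9]), array([ 0.5249, -0.3906,  0.0837]), 0.1164)
(0.1175, 1.6, array([-3.8, -2.3, 12.4]), array([ 0.5252, -0.392 ,  0.0837]), 0.1179)
(0.119, 1.2, array([-3.8, -1.9, 13.3]), array([ 0.5254, -0.3935,  0.0837]), 0.1194)
(0.1205, -3.5, array([-4.8,  2.6, 14.2]), array([ 0.5255, -0.3941,  0.0836]), 0.12)
(0.122, -7.8, array([-4.9,  7. , 16.4]), array([ 0.5255, -0.3943,  0.0836]), 0.1202)
(0.1235, -9.9, array([-4.8,  9.2, 18.6]), array([ 0.5257, -0.3952,  0.0836]), 0.1212)
[-3.61061569  8.62520453 17.92493557] -9.131795771242881 13.0583 0.12350000000000001
```

View pics/t2c.png

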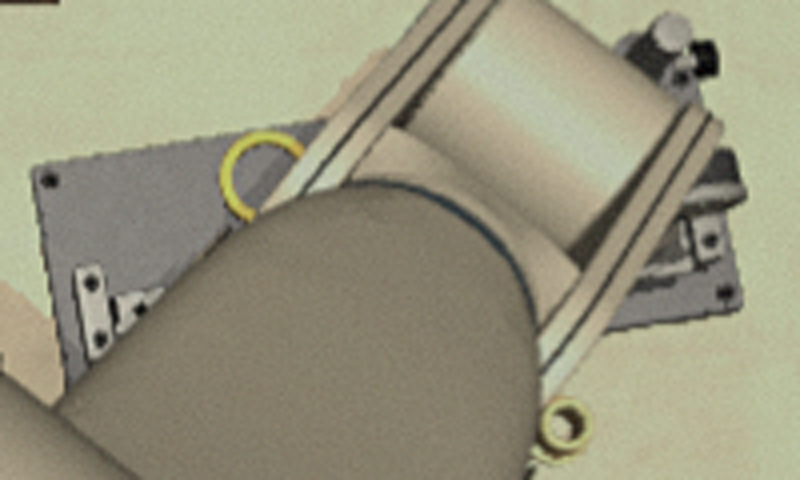

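The carriage moved with the button held down and stopped at 0.120 m, with forward resistance rising. The end block and bare rail at (95,310) confirm it moved. Now I lift straight up to release, retreat and check.

Run:
```python
from h import *
import pickle
f0,b,z,s=pickle.load(open('s2.pkl','rb'))
p=b+s*F
manip.servo_line(p+[0,0,.100],rate=.03); print(np.array(manip.get_contact_force())-f0)
manip.servo_line(p+[0,0,.13],rate=.1)
manip.servo_line(p-.09*F+[0,0,.25],rate=.2)
manip.hold(.2)
T=tool(); c=shot('wrist','w3.png'); T=T@np.array(c['mount'])
print(manip.get_time())
pickle.dump((c,T),open('w3.pkl','wb'))
t=shot('scene','s3.png')
cv2.imwrite('pics/s3c.png',cv2.resize(t['image'][165:290,110:325,::-1],None,fx=3.7,fy=3.7,interpolation=cv2.INTER_CUBIC))
```

```text
[-0.62867784 -0.87515038 -0.81275165]
15.4417
```

View pics/s3c.png

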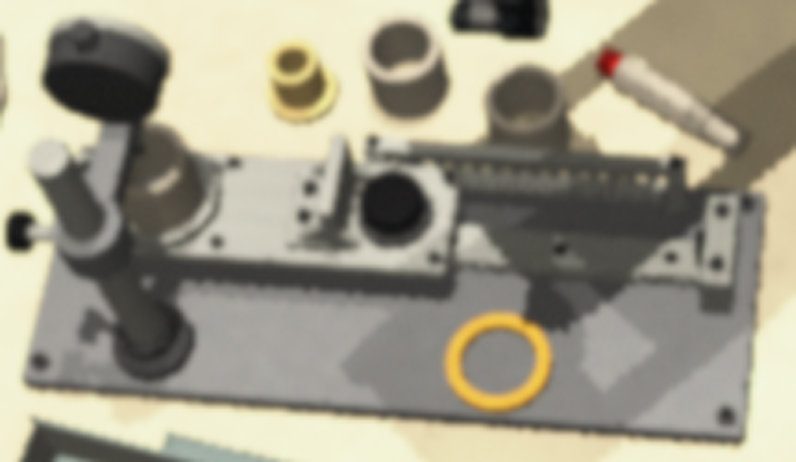

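View pics/w3.png

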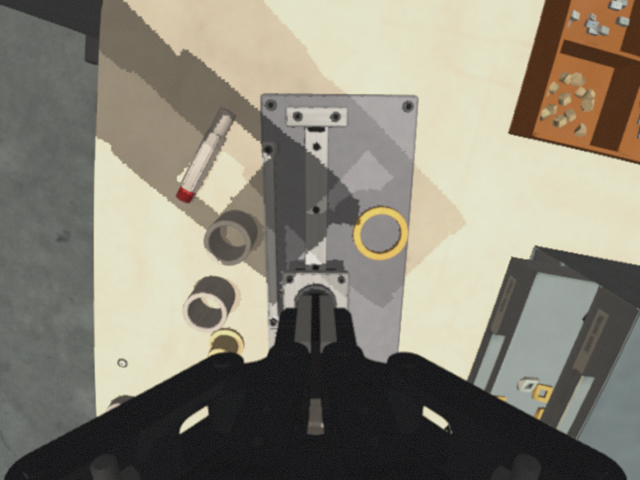

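The scene crop shows the sleeve under the gauge, the button up at crop (392,203), and the other items in place. I'll check the carriage travel numerically from the button's shift in the scene view.

Run:
```python
from h import *
import pickle
d=pickle.load(open('c.pkl','rb'))['scene']; im=cv2.imread('pics/s3.png')
def blob(im,u,v,r=14):
    k,l,s,c=cv2.connectedComponentsWithStats((im.max(axis=2)[v-r:v+r,u-r:u+r]<55).astype(np.uint8))
    i=1+s[1:,4].argmax(); print(s[i]); return plane(d,*(c[i]+[u-r,v-r]),.063)
a=blob(d['image'],282,225); b=blob(im,216,220); print(a,b,(b-a)@F, np.linalg.norm((b-a)))
```

```text
[  5   6  17  17 233]
[  6   6  17  17 225]
[ 0.50724692 -0.27046062  0.063     ] [ 0.52759179 -0.38847881  0.063     ] 0.11975403350518277 0.11975894767572996
```

Travel measures 119.8 mm, so the carriage is at its stop, and the button is up.

```bash
python3 -c "
from rig import manip
print(manip.sign_off())"
```

```text
the job is handed in; nothing more can be done
None
```

I pressed the lock button fully down and pushed the carriage to its end stop (119.8 mm of travel measured on camera). I then let the button spring up, with the sleeve under the gauge, and handed the job in; no verdict came back.

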